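# Sight the hidden boss in the inspection mirror

## Task

Flip the upright cam lever down towards the robot to free the mirror carriage, slide the carriage along its rail fully home against the end stop, and swing the mirror by the pin of its tiller until the small inspection camera, looking into the mirror, sees the round boss on the hidden face of the gear housing in the middle of its view. The mirror springs back, so finish still holding the tiller with the fingers, keeping that angle still; do not disturb the loose things on the bench.

Things in the scene. Friction and masses are not known exactly. Their poses are not given: they have to be found in the camera images.
- rig: grey base plate of the mirror inspection rig, fixed to the bench. Origin on the bench top, exactly under the mirror's swivel axis when the carriage is at its end stop; the rail runs along the rig's y axis (+y towards the stop), the mirror faces +x, the robot is on the -x side. The rig is level (its z is up)
- cam_lever (a joint): cam lever beside the rail, on the robot's side: 0 (to 0.1) = handle upright, locked, its steel tongue lying across the rail in front of the carriage; 1.45 = end of swing, handle almost level, pointing to the rig's -x, tongue up and carriage free. It stays where it is left (friction about 0.12 N m)
- lever_tip (a point): point in the black handle grip of the cam lever (grip 18 mm in x by 16 mm in y as it stands upright, 50 mm long), 80 mm from the pivot and 17 mm below the end of the handle
- lever_pivot (a point): pivot of the cam lever, 46 mm above the bench; the pivot axis is parallel to the rail, the handle swings in the rig's x-z plane from up (+z) to -x
- carriage (a joint): slide of the aluminium mirror carriage (70 x 70 x 30 mm) along the rig's +y: it starts at 0 to 0.02, is blocked near 0.038 while the lever is locked, and meets the end stop at 0.140. Sliding friction about 5 N
- mirror (a joint): swivel of the mirror on the carriage about the vertical, rad, counter-clockwise from above positive, range 0 to 1.25. The normal of the glass (out of its face) points 0.524 rad (30 deg) clockwise of the rig's x axis at 0, so at (joint - 0.524) rad from the rig's x. A spring (0.1 N m at 0, plus 0.2 N m/rad) drives it back to 0 when it is not held
- tiller: steel arm on top of the mirror: round bar 10 mm thick at 136 mm height, reaching 100 mm from the swivel axis, 105 deg counter-clockwise of the mirror's normal (75 deg counter-clockwise of the rig's x at joint 0), with an upright round pin at its end. It turns with the mirror; body origin is on the swivel axis at bench height
- tiller_pin (a point): point in the upright steel pin at the tiller's end: pin 12 mm across, from 136 to 181 mm above the bench, this point at 165 mm, 100 mm from the swivel axis
- lens (a point): centre of the lens front of the small black inspection camera fixed on the rig (85 mm above the bench, 185 mm from the mirror's swivel axis with the carriage at the stop, 50 deg counter-clockwise of the rig's x); it looks straight at that axis
- sight (a point): imaginary point on the mirror's swivel axis (which lies in the glass), 85 mm above the bench; its x axis is the camera's line of sight after reflection in the mirror with the carriage at the stop (it turns 2 rad for each rad of the mirror), its z is up. The mirror is 76 mm wide
- mark (a point): centre of the face of the round steel boss (40 mm across, with a small dark dimple) on the side of the aluminium gear housing (120 x 100 x 139 mm, fixed to the bench) that faces the mirror and is turned away from the camera, 68 mm from the housing's centre line; 85 mm above the bench
- bearing: bearing ring, 52 mm across, 15 high, lying flat near the rig; a bystander
- knife_block: dark steel knife holder block, 50 x 30 x 37 mm; a bystander between rig and robot
- paper_roll: standing roll of wiping paper, 150 mm across, 120 high; a bystander
- brush: cleaning brush lying flat; a bystander
- degreaser: white bottle, 64 mm across, 170 high; a bystander
- wrench: steel spanner lying flat; a bystander
- rod: dark steel round bar, 24 mm across, 200 long, lying; a bystander
Mind the look-alikes: they are no part of the job. What is shaped like the part that bears mark but pink or yellow is not meant.

How it is judged:
On the way, in this order (a step that is already met when the one before it is completed fails the run):
1. the cam lever is flipped down, freeing the carriage (value of joint cam_lever above 1.1 rad), for 0.1 s.
2. the carriage is home against its end stop (value of joint carriage above 0.135 m), for 0.1 s.
At the end, for the whole second after the job is handed in: The cam lever is still down (past 1.1 rad), the carriage is within 5 mm of its end stop, the camera's line of sight reflected by the mirror passes within 18 mm of the boss's centre (it lands on the 40 mm boss), the mirror is still (under 0.08 rad/s) and the fingers hold the tiller (over 0.5 N) (value of joint cam_lever above 1.1 rad and value of joint carriage above 0.135 m and y of mark in the frame of sight between -0.018 and 0.018 m and x of mark in the frame of sight above 0.05 m and velocity of joint mirror between -0.08 and 0.08 rad/s and contact force between the fingers and tiller above 0.5 N); the arm keeps its last pose, push and grip.
It fails at once if a loose bystander is moved by more than 30 mm (distance of any of bearing, knife_block, paper_roll, brush, degreaser, wrench, rod from where it was at the start of the episode above 0.03 m).
It also fails if it takes over 48 s, if anything falls off the work surface, if the arm or the gripper's body presses on something with over 40 N, if the wrist force passes 120 N, or if a joint passes its speed limit or range.

## Robot

A 6-joint arm with a two-finger parallel gripper is mounted at the origin on the work surface. World frame = base frame: x ahead of the robot, y to its left, z up, the work surface at z = 0. Lengths are in m, angles in rad, forces in N, time in s.
With the tool pointing down it reaches from about 0.325 to 0.9 m from the base axis. Payload 3.5 kg.
Tool frame: the origin (TCP) lies midway between the tips of the shut fingers; the grasp point (between the pads) lies 19 mm behind it (env.grip_depth is the z of the grasp point in the tool frame, in m); z points along the fingers, y is the line along which they close (so a half turn about z gives the same grasp; the last joint's range is limited). The gripper opens to 85 mm and grips with 20 to 120 N. Pads are 22 mm wide; open, the fingers measure 114 mm over their backs; the gripper's body (76 mm by 85 mm) begins 54 mm behind the grasp point. The pads swing forward as they close: fully open they stand 13 mm farther back than shut.
Start: joints at [1.035, 0.276, -0.026, 1.268, 0, 1.467], TCP at [0.262, 0.567, 0.231] pointing down, gripper open.
Joint ranges: [-3.12, 3.12], [-0.85, 1.88], [-1.08, 1.24], [-1.95, 2.15], [-1.57, 1.53], [-3.14, 3.14]. Speed limits (rad/s): [2.57, 2.57, 3.14, 3.14, 3.14, 3.14].

## Interface

Orientations are given as a unit quaternion [x, y, z, w].
In Python, from bench import env, imaging, job gives the robot as it stands. The module is installed in compiled form; this text tells all that it offers.
- The arm moves only by the tool step_hand, called after "Request:" as name(argument=value, ...), one argument or row to a line, values as JSON. Schema: {"type":"object","properties":{"motion":{"type":"object","properties":{"tx":{"type":"array","items":{"type":"number"},"minItems":1,"maxItems":20},"ty":{"type":"array","items":{"type":"number"},"minItems":1,"maxItems":20},"tz":{"type":"array","items":{"type":"number"},"minItems":1,"maxItems":20},"rz":{"type":"array","items":{"type":"number"},"minItems":1,"maxItems":20},"finger_gap":{"type":"array","items":{"type":"number"},"minItems":1,"maxItems":20}},"additionalProperties":false,"required":["tx","ty","tz","rz","finger_gap"]},"clamp_n":{"type":"number"},"only":{"type":"string"},"quiet":{"type":"boolean"},"lines":{"type":"string"}},"required":["motion"],"additionalProperties":false}. motion is an object with one list for each field, all of the same length, 1 to 20, a row being the entries at one place: tx, ty, tz (the shift in shares of 0.2 m (1.0 is 0.2 m)), rz (a turn about the tool's z in fractions of the full range, 1 being 4 rad), finger_gap (the opening from 0.0 (shut) to 1.0 (fully open)); each row shifts and turns the commanded pose from where the row before left it, along the tool's axes as they then stand; what a row does not reach is not made up. A row lasts 1/12 s, in which the tool goes at most 0.0417 m and 0.125 rad, less where a joint would pass 70% of its speed; a pose out of reach is approached as far as the arm can. The fingers move at their own pace and stop on an object; clamp_n is the grip in N (left out, the last holds). Time passes only in rows, so rows that do not move let the fingers close. The tool returns the time, the measured TCP pose, the force, the opening and the grip force at its end. only (a regular expression) keeps the lines of the reply that match it, lines (a string "A,B") keeps lines A to B, and quiet returns only ok. No shift or turn number may pass 1 either way. Input that does not fit is refused with a message, and nothing moves.
- env.observe(): the state, without advancing time (a new reading comes with each control period).
- imaging.capture(name): name is "scene" or "side" or "wrist"; returns a dict with "color" (384x512x3 uint8, red, green, blue), "z_map" (384x512 float32, m along the optical axis (not along the pixel's ray), 0 where there is no reading), "fovy" (degrees; the focal length in pixels is half the picture's height over the tangent of half this angle, whatever the lens; pixels are square), "cx", "cy" (the principal point, pixels), "cam_to_world" (4x4, takes a point from camera to world coordinates). Camera axes: x right, y down, z forward; pixel columns grow to the right and rows downward; lengths in m; the calibration is good to about 2 mm. The wrist camera is an equidistant fisheye: a pixel r from the principal point sees the ray r / f radians off the axis. A picture is of the moment at which its call begins.
- job.job_done(): hands the job in; it is judged then, once.
The state is a dict: "time_s": time; "joints": joint angles; "qd": joint speeds; "joint_efforts": joint torques, N m; "position": TCP position; "tcp_rot": TCP orientation; "contact_force": force on the tool from outside, world axes, zero at the start; "wrist_torque": the same for the moment, N m; "width": opening from 0.0 (shut) to 1.0 (fully open); "gripper_force": force on a finger pad.
Only numpy, scipy, OpenCV 4.12 (cv2) and the standard library are available. Lean on these libraries where they do the work, as an engineer would, in place of code of your own. Each camera call takes 0.05 s, during which the arm holds its last target. There are 200 camera calls.

## Working session

There is one attempt and no reset: what is moved stays moved. The work goes in short steps, Python scripts to look and compute and a tool call to move; the robot and the scene stay as the last step left them, time stands still between calls to the robot, and variables do not carry over. Pictures are saved under pics/ and viewed, at most 10 in all, crops included, and the job is handed in when it is done.

```bash
mkdir -p pics; cat > h.py <<'E'
import numpy as np, cv2, pickle
from bench import env, imaging, job
def snap(n,f):
    c=imaging.capture(n); cv2.imwrite(f'pics/{f}.png',c['color'][:,:,::-1]); pickle.dump(c,open(f'pics/{f}.pkl','wb')); return c
def load(f): return pickle.load(open(f'pics/{f}.pkl','rb'))
def ray(c,u,v):
    f=192/np.tan(np.radians(c['fovy'])/2); return np.array([(u-c['cx'])/f,(v-c['cy'])/f,1.])
def pt(c,u,v):
    z=c['z_map'][int(round(v)),int(round(u))]; T=np.array(c['cam_to_world']); return (T@np.r_[ray(c,u,v)*z,1])[:3]
def onz(c,u,v,h):
    T=np.array(c['cam_to_world']); d=T[:3,:3]@ray(c,u,v); o=T[:3,3]; return o+d*(h-o[2])/d[2]
E
python3 - <<'E'
from h import *
a=snap('scene','s0');b=snap('side','d0')
for c in(a,b): print(c['fovy'],c['cx'],c['cy'],np.round(c['cam_to_world'],3).tolist())
im=np.hstack([a['color'],b['color']])[:,:,::-1]
s=env.observe(); print(s['time_s'],s['position'],s['tcp_rot'],s['width'])
cv2.imwrite('pics/s0x.png',cv2.resize(a['color'][:,:,::-1],(800,600),interpolation=cv2.INTER_CUBIC))
cv2.imwrite('pics/d0x.png',cv2.resize(b['color'][:,:,::-1],(800,600),interpolation=cv2.INTER_CUBIC))
E
```

```text
50.63920474548819 254.6094583587019 190.85317006033253 [[0.498, 0.692, -0.522, 1.144], [0.867, -0.387, 0.313, -0.337], [0.015, -0.609, -0.793, 1.063], [0.0, 0.0, 0.0, 1.0]]
55.5551390015239 256.2626360554578 189.73522952205496 [[-0.962, -0.176, 0.21, 0.306], [-0.274, 0.59, -0.76, 0.857], [0.009, -0.788, -0.616, 0.806], [0.0, 0.0, 0.0, 1.0]]
0.1 [0.26178894 0.56675693 0.23025647] [ 2.14717215e-01  9.76675733e-01 -9.67282707e-04 -3.07229593e-04] 0.9986751947721887
```

View pics/s0x.png

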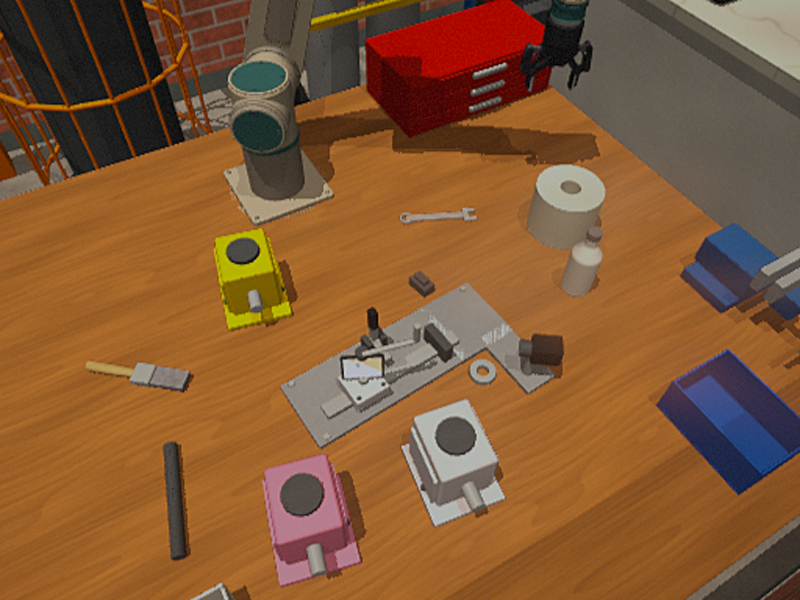

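View pics/d0x.png

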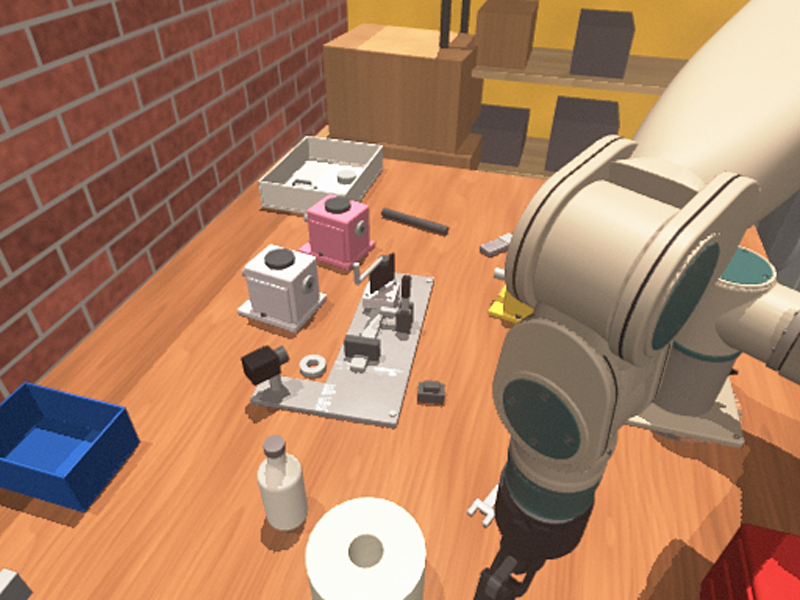

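Scene view: the grey rig is in the middle, with the lever grip at about (372,318) of the 800-px picture and the tiller running from (358,352) to its pin at (417,332). The stop is at (438,340), the inspection camera at (540,348) and the white-grey housing at (455,450). Side view: the boss shows on the right side of that housing at (310,283). I'll enlarge the rig in both.

```bash
python3 - <<'E'
from h import *
a=load('s0');b=load('d0')
for n,c,(x,y,w,h) in(('s1',a,(175,170,200,150)),('d1',b,(145,145,160,120))):
    cv2.imwrite(f'pics/{n}.png',cv2.resize(c['color'][y:y+h,x:x+w,::-1],(800,600),interpolation=cv2.INTER_CUBIC))
E
```

```text
(no output)
```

View pics/s1.png

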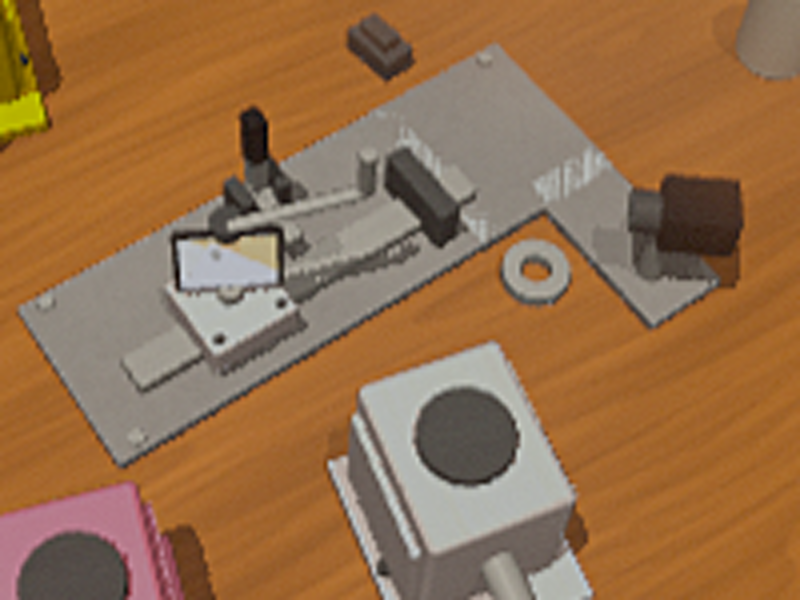

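View pics/d1.png

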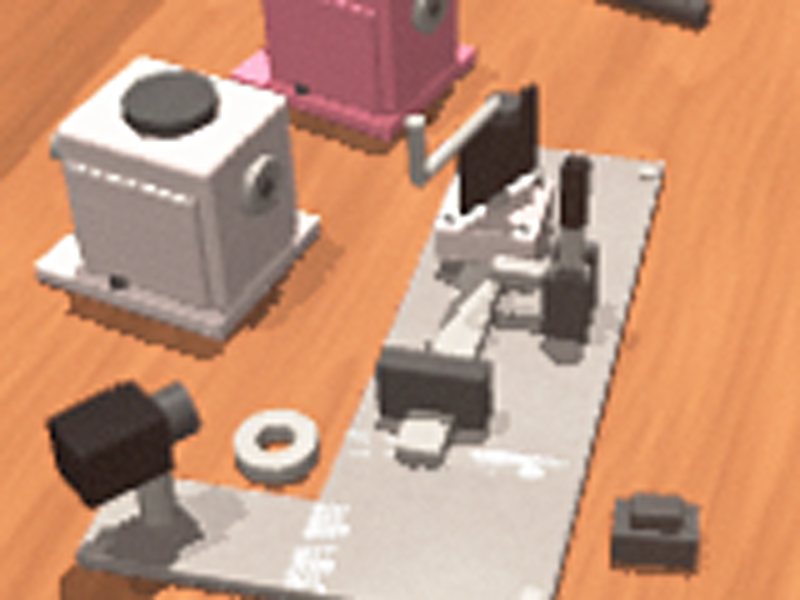

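Pixels in scene crop s1: lever top (253,112), pin top (368,152), pin foot (366,190), lens (632,207), plate corners (20,310), (497,43) and (122,465), housing top corners (362,388), (497,343), (575,492) and (430,555). In side crop d1: lever top (577,160), pin top (414,118), boss (263,183), lens (183,410).

```bash
cat >> h.py <<'E'
def S(p): return (175+(p[0]+.5)/4-.5,170+(p[1]+.5)/4-.5)
def D(p): return (145+(p[0]+.5)/5-.5,145+(p[1]+.5)/5-.5)
def tri(a,p,b,q):
    A=np.zeros((3,3));r=np.zeros(3)
    for c,x in((a,p),(b,q)):
        T=np.array(c['cam_to_world']);d=T[:3,:3]@ray(c,*x);d/=np.linalg.norm(d);M=np.eye(3)-np.outer(d,d);A+=M;r+=M@T[:3,3]
    x=np.linalg.solve(A,r); return x
E
python3 - <<'E'
from h import *
np.set_printoptions(precision=4,suppress=True)
a=load('s0');b=load('d0')
for n,p,q in(('levertop',(253,112),(577,160)),('griplow',(258,158),(573,228)),('pintop',(368,152),(414,118)),('pinfoot',(366,192),(418,180)),('lens',(632,207),(183,410)),('swiveltop',(225,222),(510,100)),('stopcornerL',(392,152),(490,365)),('farcorner',(20,308),(663,160)),('housA',(362,388),(292,115)),('housB',(497,343),(210,172)),('housC',(575,492),(57,135)),('knife',(376,22),(655,508))):
    print(n,tri(a,S(p),b,D(q)))
for n,p in(('plateL',(24,310)),('plateT',(495,48)),('plateB',(122,460)),('t',(362,392)),('t',(495,348)),('t',(570,492)),('t',(432,550)),('knob',(468,435)),('bearing',(520,290)),('levertop',(253,118)),('lensbody',(700,190))): print(n,pt(a,*S(p)))
for n,p in(('boss',(250,183)),('boss2',(262,205)),('dimple',(264,183)),('face',(240,230)),('face2',(280,230)),('face3',(225,290))): print('d',n,pt(b,*D(p)))
for n,p in(('plateL',(20,308)),('plateT',(497,43)),('plateB',(122,462)),('L2',(258,176))): print(n,onz(a,*S(p),.008))
E
```

```text
levertop [ 0.5379 -0.0269  0.1437]
griplow [ 0.5401 -0.0259  0.0901]
pintop [0.6295 0.011  0.1821]
pinfoot [0.6296 0.0108 0.1353]
lens [0.7078 0.1911 0.0849]
swiveltop [ 0.6022 -0.086   0.1363]
stopcornerL [0.5636 0.0764 0.0558]
farcorner [ 0.5239 -0.2183  0.0128]
housA [ 0.7456 -0.0614  0.1131]
housB [0.7646 0.0278 0.1242]
housC [0.8755 0.0146 0.1222]
knife [0.4397 0.1422 0.0373]
plateL [ 0.5267 -0.216   0.0114]
plateT [0.4926 0.2222 0.0162]
plateB [ 0.6708 -0.2051  0.0155]
t [ 0.7534 -0.066   0.1247]
t [0.771  0.0233 0.1301]
t [0.8742 0.0103 0.1254]
t [ 0.8635 -0.0829  0.1252]
knob [ 0.817  -0.0286  0.1403]
bearing [0.6929 0.1117 0.013 ]
levertop [ 0.5409 -0.0295  0.1428]
lensbody [0.7274 0.2305 0.1047]
d boss [ 0.7531 -0.0057  0.0948]
d boss2 [ 0.7484 -0.01    0.0747]
d dimple [ 0.7473 -0.0142  0.09  ]
d face [0.7598 0.0031 0.061 ]
d face2 [ 0.7526 -0.0406  0.0297]
d face3 [0.7634 0.0273 0.028 ]
plateL [ 0.5217 -0.2175  0.008 ]
plateT [0.4838 0.231  0.008 ]
plateB [ 0.6688 -0.2048  0.008 ]
L2 [ 0.5042 -0.0078  0.008 ]
```

Measurements agree: heights come out at lever top 143 mm, pin 182 to 135 mm, lens 85 mm and knife block 37 mm. The rig yaw is about 0.083 rad. The home swivel is about (0.601,0.040), and the carriage is about 12 mm along. The mark is about (0.748,-0.015), which puts the mirror near 0.74 rad. I'll turn and travel to the far side of the lever with the fingers shut.

Units first: shifts go in shares of 0.2 m and turns go in shares of 4 rad. So -0.103 rad / 4 = -0.0258.

Request:
step_hand(
  motion={"tx":[0, 0, 0, 0, 0], "ty":[0, 0, 0, 0, 0], "tz":[0, 0, 0, 0, 0], "rz":[-0.0258, -0.0258, -0.0258, -0.0258, -0.0258], "finger_gap":[0, 0, 0, 0, 0]},
  clamp_n=60,
)

```text
time_s: 0.52
position: [0.2619, 0.5669, 0.2306]
tcp_rot: [-0.044, 0.999, -0.001, -0.0]
contact_force: [-0.5, -0.2, 0.7]
width: 0.296
gripper_force: 0.0
```

Request:
step_hand(
  motion={"tx":[-0.063, -0.063, -0.063, -0.063, -0.063, -0.063, -0.063, -0.063, -0.063, -0.063, -0.063, -0.063, -0.063, -0.063, -0.063, -0.063, -0.063, -0.063, -0.063, -0.063], "ty":[-0.155, -0.155, -0.155, -0.155, -0.155, -0.155, -0.155, -0.155, -0.155, -0.155, -0.155, -0.155, -0.155, -0.155, -0.155, -0.155, -0.155, -0.155, -0.155, -0.155], "tz":[0, 0, 0, 0, 0, 0, 0, 0, 0, 0, 0, 0, 0, 0, 0, 0, 0, 0, 0, 0], "rz":[0, 0, 0, 0, 0, 0, 0, 0, 0, 0, 0, 0, 0, 0, 0, 0, 0, 0, 0, 0], "finger_gap":[0, 0, 0, 0, 0, 0, 0, 0, 0, 0, 0, 0, 0, 0, 0, 0, 0, 0, 0, 0]},
)

```text
time_s: 2.18
position: [0.5642, -0.0314, 0.2308]
tcp_rot: [-0.041, 0.999, 0.0, -0.0]
contact_force: [0.4, 0.1, 0.1]
width: 0.004
gripper_force: 0.0
```

Request:
step_hand(
  motion={"tx":[0, 0, 0], "ty":[0, 0, 0], "tz":[0, 0, 0], "rz":[0, 0, 0], "finger_gap":[0, 0, 0]},
)

```text
time_s: 2.43
position: [0.5635, -0.0297, 0.2307]
tcp_rot: [-0.041, 0.999, 0.0, -0.001]
contact_force: [-0.0, 0.2, -0.3]
width: -0.004
gripper_force: 0.0
```

```bash
python3 - <<'E'
from h import *
a=snap('scene','s2');w=snap('wrist','w2'); print(w['fovy'],np.round(w['cam_to_world'],3).tolist())
im=np.hstack([cv2.resize(a['color'][150:300,170:370],(400,300)),cv2.resize(w['color'],(400,300))])
cv2.imwrite('pics/m2.png',im[:,:,::-1])
E
```

```text
65.70646984690485 [[-0.083, 0.951, 0.296, 0.487], [0.997, 0.079, 0.026, -0.036], [0.001, 0.298, -0.955, 0.373], [0.0, 0.0, 0.0, 1.0]]
```

View pics/m2.png

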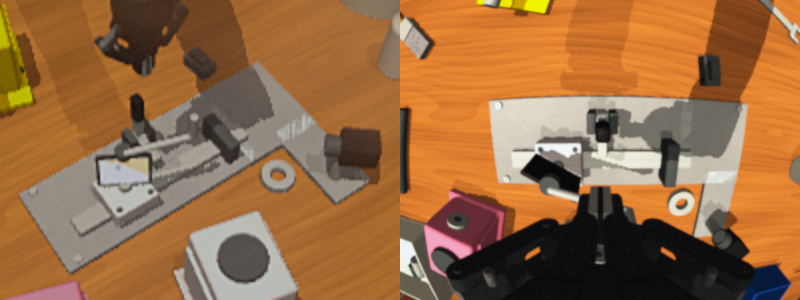

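The view shows the tool behind the lever and the shut fingers clear of the tiller, with the lever grip at (603,125) in the wrist half. Next I descend on the far side, then sweep towards the robot watching the force.

Scaled: 0.02 m / 0.2 = 0.1, 0.014 m / 0.2 = 0.07.

Request:
step_hand(
  motion={"tx":[-0.015, 0, 0, 0, 0, 0, 0, 0], "ty":[0, 0, 0, 0, 0, 0, 0, 0], "tz":[0.1, 0.1, 0.1, 0.1, 0.1, 0.07, 0, 0], "rz":[0, 0, 0, 0, 0, 0, 0, 0], "finger_gap":[0, 0, 0, 0, 0, 0, 0, 0]},
)

```text
time_s: 3.2
position: [0.5659, -0.0284, 0.1167]
tcp_rot: [-0.042, 0.999, 0.0, -0.001]
contact_force: [0.5, 0.3, -0.5]
width: 0.003
gripper_force: 0.0
```

Request:
step_hand(
  motion={"tx":[0.015, 0.015, 0], "ty":[0, 0, 0], "tz":[0, 0, 0], "rz":[0, 0, 0], "finger_gap":[0, 0, 0]},
)

```text
time_s: 3.45
position: [0.5614, -0.03, 0.1187]
tcp_rot: [-0.041, 0.999, -0.0, 0.001]
contact_force: [-0.4, -0.7, -0.9]
width: 0.002
gripper_force: 0.0
```

Request:
step_hand(
  motion={"tx":[0.015, 0.015, 0], "ty":[0, 0, 0], "tz":[0, 0, 0], "rz":[0, 0, 0], "finger_gap":[0, 0, 0]},
)

```text
time_s: 3.7
position: [0.5558, -0.0308, 0.1184]
tcp_rot: [-0.041, 0.999, -0.0, 0.001]
contact_force: [-0.4, -0.1, 0.8]
width: -0.004
gripper_force: 0.6
```

Request:
step_hand(
  motion={"tx":[0.015, 0.015, 0], "ty":[0, 0, 0], "tz":[0, 0, 0], "rz":[0, 0, 0], "finger_gap":[0, 0, 0]},
)

```text
time_s: 3.95
position: [0.5489, -0.0313, 0.1175]
tcp_rot: [-0.041, 0.999, -0.0, 0.0]
contact_force: [1.6, -0.8, 1.8]
width: -0.004
gripper_force: 0.7
```

```bash
python3 - <<'E'
from h import *
w=snap('wrist','w3')
cv2.imwrite('pics/m3.png',cv2.resize(w['color'][100:300,130:400],(800,592))[:,:,::-1])
E
```

```text
(no output)
```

View pics/m3.png

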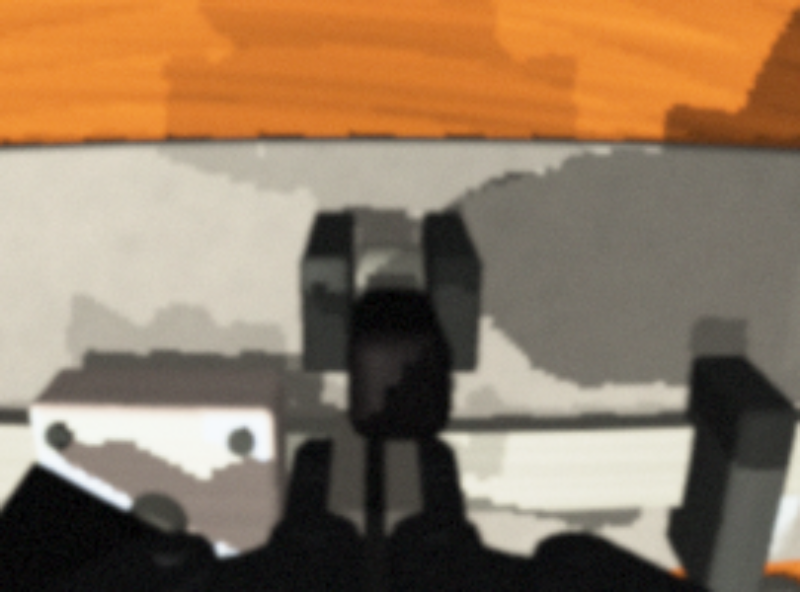

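The grip is straight ahead of the shut fingers, at about (400,390) in the crop, and the force has begun to rise at TCP x≈0.549. Now sweep along the arc.

Scaled: 0.009 m / 0.2 = 0.045, 0.007 m / 0.2 = 0.035.

Request:
step_hand(
  motion={"tx":[0.04, 0.04, 0.04, 0.045, 0.035, 0.035, 0.035, 0.035, 0], "ty":[0, 0, 0, 0, 0, 0, 0, 0, 0], "tz":[0.005, 0.005, 0.01, 0.01, 0.025, 0.025, 0.025, 0.025, 0], "rz":[0, 0, 0, 0, 0, 0, 0, 0, 0], "finger_gap":[0, 0, 0, 0, 0, 0, 0, 0, 0]},
)

```text
time_s: 4.75
position: [0.4852, -0.0358, 0.0896]
tcp_rot: [-0.041, 0.999, 0.0, -0.002]
contact_force: [-0.3, 0.7, 0.6]
width: 0.0
gripper_force: 0.0
```

Request:
step_hand(
  motion={"tx":[0.02, 0.02, 0.015, 0.01, 0.01, 0, 0], "ty":[0, 0, 0, 0, 0, 0, 0], "tz":[0.03, 0.03, 0.03, 0.02, 0.02, 0, 0], "rz":[0, 0, 0, 0, 0, 0, 0], "finger_gap":[0, 0, 0, 0, 0, 0, 0]},
)

```text
time_s: 5.33
position: [0.4727, -0.0372, 0.0648]
tcp_rot: [-0.041, 0.999, 0.0, -0.001]
contact_force: [-0.4, 1.4, 0.3]
width: -0.001
gripper_force: 0.0
```

```bash
python3 - <<'E'
from h import *
w=snap('wrist','w4');a=snap('scene','s4')
im=np.hstack([cv2.resize(a['color'][150:300,170:370],(400,300)),cv2.resize(w['color'],(400,300))])
cv2.imwrite('pics/m4.png',im[:,:,::-1])
E
```

```text
(no output)
```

View pics/m4.png

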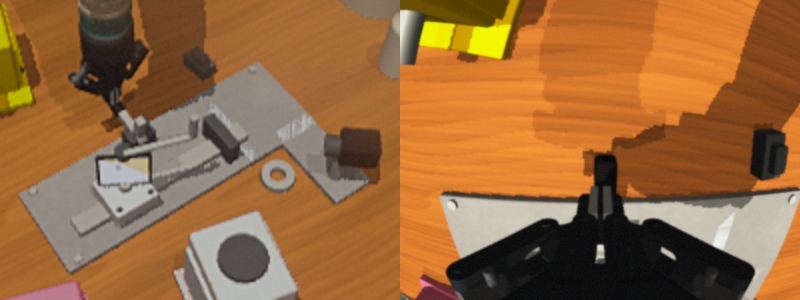

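The lever lies under the fingers, pointing at the robot, with its grip end at (605,165). I'll press on until the end of the swing gives some force.

Scaled: 0.003 m / 0.2 = 0.015.

Request:
step_hand(
  motion={"tx":[0, 0, 0], "ty":[0, 0, 0], "tz":[0.015, 0.015, 0], "rz":[0, 0, 0], "finger_gap":[0, 0, 0]},
)

```text
time_s: 5.68
position: [0.4734, -0.0375, 0.0626]
tcp_rot: [-0.041, 0.999, -0.0, -0.001]
contact_force: [-9.7, 1.3, 27.0]
width: 0.002
gripper_force: 13.1
```

Request:
step_hand(
  motion={"tx":[0, 0, 0], "ty":[0, 0, 0], "tz":[0.015, 0.01, 0], "rz":[0, 0, 0], "finger_gap":[0, 0, 0]},
)

```text
time_s: 5.93
position: [0.4734, -0.0376, 0.0612]
tcp_rot: [-0.041, 0.999, -0.001, -0.001]
contact_force: [-19.1, 1.9, 56.4]
width: -0.0
gripper_force: 27.1
```

The end stop of the lever is reached (56 N, and I'm backing off). Lift, open and hover over the pin.

Scaled: -0.035 m / 0.2 = -0.175, -0.03 m / 0.2 = -0.15.

Request:
step_hand(
  motion={"tx":[0, 0, 0, 0, 0, 0, -0.15, -0.175, -0.175, -0.175, -0.1225, 0, 0, 0], "ty":[0, 0, 0, 0, 0, 0, 0.035, 0.04, 0.04, 0.04, 0.025, 0, 0, 0], "tz":[-0.03, -0.15, -0.175, -0.175, -0.175, -0.175, 0, 0, 0, 0, 0, 0, 0, 0], "rz":[0, 0, 0, 0, 0, 0, 0, 0, 0, 0, 0, 0, 0, 0], "finger_gap":[0, 0, 0, 0.3, 0.8, 0.8, 0.8, 0.8, 0.8, 0.8, 0.8, 0.8, 0.8, 0.8]},
)

```text
time_s: 7.1
position: [0.6286, 0.0117, 0.2297]
tcp_rot: [-0.041, 0.999, 0.0, -0.001]
contact_force: [-0.2, -0.3, -0.1]
width: 0.8
gripper_force: 0.0
```

```bash
python3 - <<'E'
from h import *
w=snap('wrist','w5');a=snap('scene','s5');d=snap('side','d5')
im=np.vstack([np.hstack([cv2.resize(a['color'][150:300,170:370],(400,300)),cv2.resize(w['color'][140:380,96:416],(400,300))]),np.hstack([cv2.resize(d['color'][130:250,165:325],(400,300)),np.zeros((300,400,3),'uint8')])])
cv2.imwrite('pics/m5.png',im[:,:,::-1])
E
```

```text
(no output)
```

View pics/m5.png

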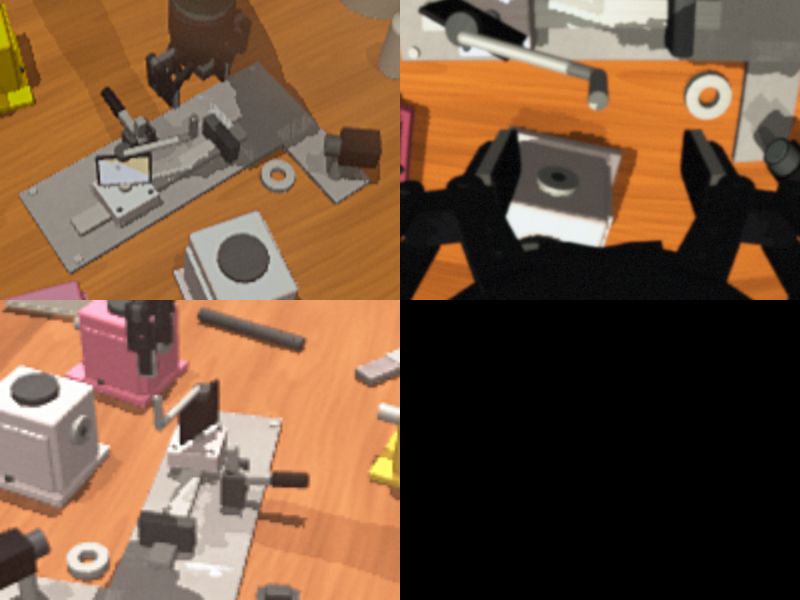

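The lever is down, with its black grip level. In the wrist view the pin top is at (598,103) and the swivel top at (462,27) of the composite, between open fingers. I'll check the pin from this second viewpoint.

```bash
cat >> h.py <<'E'
def fish(c,u,v,h):
    f=192/np.tan(np.radians(c['fovy'])/2); x=np.array([u-c['cx'],v-c['cy']]); r=np.linalg.norm(x); t=r/f
    d=np.r_[x/r*np.sin(t),np.cos(t)]; T=np.array(c['cam_to_world']); d=T[:3,:3]@d; o=T[:3,3]; return o+d*(h-o[2])/d[2]
E
python3 - <<'E'
from h import *
w=load('w5')
g=lambda x,y:(96+(x-400)/1.25,140+y/1.25)
for n,p,h in(('pintop',(598,103),.181),('pinfoot',(597,75),.136),('swivel',(462,27),.136),('bearing',(708,97),.015),('lens',(768,132),.1),('knob',(558,179),.14)): print(n,fish(w,*g(*p),h).round(4))
E
```

```text
pintop [0.63   0.0104 0.181 ]
pinfoot [0.6283 0.0094 0.136 ]
swivel [ 0.602  -0.0842  0.136 ]
bearing [0.6822 0.1308 0.015 ]
lens [0.6804 0.164  0.1   ]
knob [ 0.7107 -0.0132  0.14  ]
```

Confirmed from a second place: the pin is at (0.629,0.010). Lower and grip it.

Scaled: 0.02 m / 0.2 = 0.1, -0.0015 m / 0.2 = -0.0075.

Request:
step_hand(
  motion={"tx":[0, 0, 0, 0, 0, 0, 0, 0, 0, 0, 0], "ty":[-0.0075, 0, 0, 0, 0, 0, 0, 0, 0, 0, 0], "tz":[0.1, 0.1, 0.1, 0.095, 0, 0, 0, 0, 0, 0, 0], "rz":[0, 0, 0, 0, 0, 0, 0, 0, 0, 0, 0], "finger_gap":[0.8, 0.8, 0.8, 0.8, 0.8, 0.4, 0, 0, 0, 0, 0]},
  clamp_n=60,
)

```text
time_s: 8.17
position: [0.6307, 0.0103, 0.153]
tcp_rot: [-0.041, 0.999, 0.0, 0.001]
contact_force: [0.1, 0.9, 4.6]
width: 0.116
gripper_force: 58.5
```

Gripped. Slide along the rail (tool +y), short of the stop, then creep.

Scaled: 0.01 m / 0.2 = 0.05.

Request:
step_hand(
  motion={"tx":[0, 0, 0, 0, 0, 0, 0], "ty":[0.05, 0.05, 0.05, 0.05, 0.05, 0.05, 0], "tz":[0, 0, 0, 0, 0, 0, 0], "rz":[0, 0, 0, 0, 0, 0, 0], "finger_gap":[0, 0, 0, 0, 0, 0, 0]},
)

```text
time_s: 8.75
position: [0.6258, 0.0702, 0.153]
tcp_rot: [-0.041, 0.999, -0.001, 0.001]
contact_force: [-0.8, -1.5, 5.1]
width: 0.116
gripper_force: 59.4
```

Request:
step_hand(
  motion={"tx":[0, 0, 0, 0, 0, 0], "ty":[0.05, 0.05, 0.05, 0.05, 0.05, 0], "tz":[0, 0, 0, 0, 0, 0], "rz":[0, 0, 0, 0, 0, 0], "finger_gap":[0, 0, 0, 0, 0, 0]},
)

```text
time_s: 9.25
position: [0.6217, 0.1201, 0.153]
tcp_rot: [-0.041, 0.999, -0.001, 0.001]
contact_force: [-0.4, -1.3, 5.2]
width: 0.117
gripper_force: 59.5
```

Request:
step_hand(
  motion={"tx":[0, 0, 0], "ty":[0.02, 0.02, 0], "tz":[0, 0, 0], "rz":[0, 0, 0], "finger_gap":[0, 0, 0]},
)

```text
time_s: 9.5
position: [0.6211, 0.1271, 0.1529]
tcp_rot: [-0.041, 0.999, -0.001, 0.001]
contact_force: [-0.4, -2.8, 5.9]
width: 0.116
gripper_force: 59.6
```

Request:
step_hand(
  motion={"tx":[0, 0, 0], "ty":[0.015, 0.01, 0], "tz":[0, 0, 0], "rz":[0, 0, 0], "finger_gap":[0, 0, 0]},
)

```text
time_s: 9.75
position: [0.6208, 0.1316, 0.1529]
tcp_rot: [-0.041, 0.999, -0.002, 0.001]
contact_force: [-0.7, -3.5, 6.6]
width: 0.12
gripper_force: 59.6
```

Scaled: 0.003 m / 0.2 = 0.015, 0.002 m / 0.2 = 0.01.

Request:
step_hand(
  motion={"tx":[0, 0, 0], "ty":[0.015, 0.01, 0], "tz":[0, 0, 0], "rz":[0, 0, 0], "finger_gap":[0, 0, 0]},
)

```text
time_s: 10.0
position: [0.6203, 0.1358, 0.1528]
tcp_rot: [-0.041, 0.999, -0.002, 0.001]
contact_force: [0.1, -5.7, 6.5]
width: 0.118
gripper_force: 59.6
```

Request:
step_hand(
  motion={"tx":[0, 0, 0], "ty":[0.01, 0.01, 0], "tz":[0, 0, 0], "rz":[0, 0, 0], "finger_gap":[0, 0, 0]},
)

```text
time_s: 10.25
position: [0.6195, 0.1364, 0.1526]
tcp_rot: [-0.04, 0.999, -0.006, 0.001]
contact_force: [-0.6, -14.1, 7.1]
width: 0.119
gripper_force: 60.0
```

Request:
step_hand(
  motion={"tx":[0, 0], "ty":[0.01, 0], "tz":[0, 0], "rz":[0, 0], "finger_gap":[0, 0]},
)

```text
time_s: 10.42
position: [0.6192, 0.1366, 0.1525]
tcp_rot: [-0.039, 0.999, -0.008, 0.0]
contact_force: [-1.3, -19.1, 7.8]
width: 0.112
gripper_force: 60.2
```

The stop is met at TCP y≈0.136 (19 N), and the pin sits where predicted. Ease off, then swing along the arc while keeping a light push on the stop.

Scaled: 0.0043 m / 0.2 = 0.0215, -0.003 m / 0.2 = -0.015.

Request:
step_hand(
  motion={"tx":[0, 0.0215, 0.0215, 0.0215, 0.0215, 0, 0], "ty":[-0.015, 0.004, 0.004, 0.0035, 0.0035, 0, 0], "tz":[0, 0, 0, 0, 0, 0, 0], "rz":[0, 0, 0, 0, 0, 0, 0], "finger_gap":[0, 0, 0, 0, 0, 0, 0]},
)

```text
time_s: 11.0
position: [0.604, 0.1377, 0.1527]
tcp_rot: [-0.04, 0.999, -0.005, 0.003]
contact_force: [3.0, -11.0, 2.3]
width: 0.116
gripper_force: 59.6
```

Request:
step_hand(
  motion={"tx":[0.022, 0.0215, 0.022, 0.0215, 0, 0], "ty":[0, 0, 0, 0, 0, 0], "tz":[0, 0, 0, 0, 0, 0], "rz":[0, 0, 0, 0, 0, 0], "finger_gap":[0, 0, 0, 0, 0, 0]},
)

```text
time_s: 11.5
position: [0.587, 0.1363, 0.1527]
tcp_rot: [-0.04, 0.999, -0.005, 0.003]
contact_force: [4.5, -12.6, 2.2]
width: 0.118
gripper_force: 59.6
```

Request:
step_hand(
  motion={"tx":[0.0215, 0.0215, 0.0215, 0.0215, 0, 0], "ty":[-0.0035, -0.0035, -0.004, -0.004, 0, 0], "tz":[0, 0, 0, 0, 0, 0], "rz":[0, 0, 0, 0, 0, 0], "finger_gap":[0, 0, 0, 0, 0, 0]},
)

```text
time_s: 12.0
position: [0.5722, 0.1323, 0.1528]
tcp_rot: [-0.04, 0.999, -0.005, 0.005]
contact_force: [8.0, -11.7, -1.0]
width: 0.117
gripper_force: 59.1
```

Request:
step_hand(
  motion={"tx":[0.02, 0.02, 0.02, 0.02, 0.02, 0, 0, 0], "ty":[-0.007, -0.0075, -0.008, -0.0085, -0.0085, 0, 0, 0], "tz":[0, 0, 0, 0, 0, 0, 0, 0], "rz":[0, 0, 0, 0, 0, 0, 0, 0], "finger_gap":[0, 0, 0, 0, 0, 0, 0, 0]},
)

```text
time_s: 12.67
position: [0.5543, 0.1233, 0.1528]
tcp_rot: [-0.04, 0.999, -0.004, 0.006]
contact_force: [11.8, -10.7, -3.9]
width: 0.119
gripper_force: 58.8
```

```bash
python3 - <<'E'
from h import *
s=env.observe(); print(s['position'],s['tcp_rot'])
w=snap('wrist','w6');a=snap('scene','s6');d=snap('side','d6')
cv2.imwrite('pics/m6.png',np.vstack([np.hstack([cv2.resize(a['color'][170:320,190:390],(400,300)),cv2.resize(d['color'][130:250,155:315],(400,300))]),np.hstack([cv2.resize(w['color'],(400,300)),cv2.resize(w['color'][100:250,156:356],(400,300))])])[:,:,::-1])
E
```

```text
[0.55434743 0.12334638 0.15284789] [-0.04010011  0.99916626 -0.00438045  0.00629156]
```

View pics/m6.png

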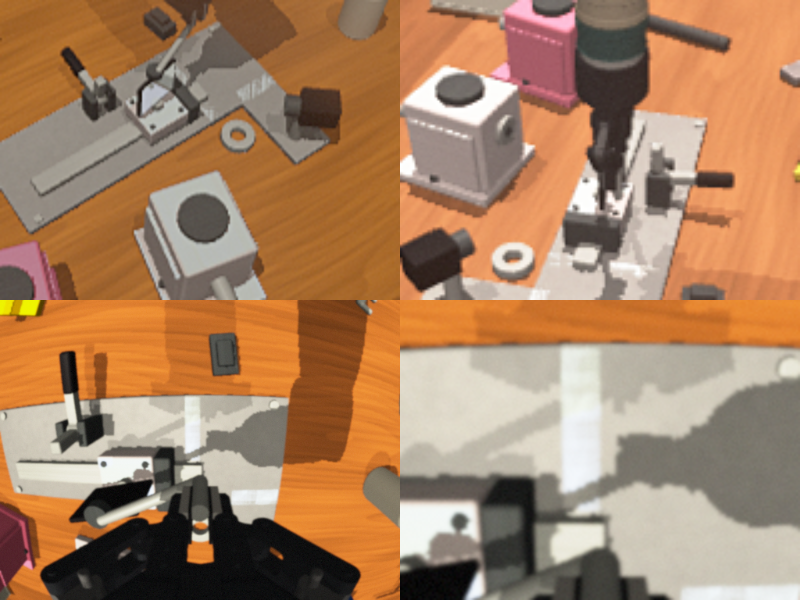

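The carriage is against the stop, the lever is level, and the fingers hold the pin. The swivel top is at about (97,515) in the wrist quarter, and no bystander has moved. I'll refine the angle from the probed circle and the boss ray.

```bash
python3 - <<'E'
from h import *
from scipy.optimize import least_squares
X=np.array([(.6195,.1364),(.604,.1377),(.587,.1363),(.5722,.1323),(.5543,.1233)])
P=least_squares(lambda p:np.hypot(*(X-p).T)-.1,[.6,.04]).x; print('P',P)
d=load('d0');a=load('s0');w=load('w6')
m1=onz(d,*D((263,183)),.085); print('mark ray z.085',m1)
print('swivel wrist',fish(w,97*1.28,217*1.28,.136),'scene',onz(load('s6'),190+155/2,170+72/2,.141))
T=[onz(a,*S(p),.139) for p in((362,388),(497,343),(575,492),(430,555))]; print(np.round(T,4)); c=np.mean(T,0)
n=(T[0]+T[1]-T[2]-T[3])[:2];n/=np.linalg.norm(n); m2=c[:2]+.068*n; print('centre',c,'mark',m2)
th=np.degrees(np.arctan2(*(X[-1]-P)[::-1]))
L=np.array([.7078,.1911]);
for l in(np.degrees(np.arctan2(*(L-P)[::-1])),54.75):
  for m in(m1[:2],m2):
    k=np.degrees(np.arctan2(*(m-P)[::-1])); print('lensang',l,'tiller want',(l+k)/2+105,'now',th)
E
```

```text
P [0.6053057 0.0376812]
mark ray z.085 [ 0.75103427 -0.02008916  0.085     ]
swivel wrist [0.59320264 0.0352893  0.136     ] scene [0.60096835 0.03180902 0.141     ]
[[ 0.7569 -0.0687  0.139 ]
 [ 0.7722  0.0229  0.139 ]
 [ 0.8796  0.0078  0.139 ]
 [ 0.8696 -0.0893  0.139 ]]
centre [ 0.81958091 -0.03180592  0.139     ] mark [ 0.75245634 -0.02092972]
lensang 56.25435284664883 tiller want 122.31488368958779 now 120.78353168394443
lensang 56.25435284664883 tiller want 122.26834121694594 now 120.78353168394443
lensang 54.75 tiller want 121.56270726626337 now 120.78353168394443
lensang 54.75 tiller want 121.51616479362153 now 120.78353168394443
```

Both mark estimates agree within 2 mm. The wanted tiller angle is about 122°, and it is now 120.8°. One small nudge, then let it settle.

Scaled: 0.0012 m / 0.2 = 0.006, -0.0005 m / 0.2 = -0.0025.

Request:
step_hand(
  motion={"tx":[0.006, 0.006, 0, 0, 0, 0, 0], "ty":[-0.0025, -0.0025, 0, 0, 0, 0, 0], "tz":[0, 0, 0, 0, 0, 0, 0], "rz":[0, 0, 0, 0, 0, 0, 0], "finger_gap":[0, 0, 0, 0, 0, 0, 0]},
)

```text
time_s: 13.4
position: [0.5528, 0.1224, 0.1529]
tcp_rot: [-0.04, 0.999, -0.004, 0.007]
contact_force: [13.2, -9.4, -5.0]
width: 0.117
gripper_force: 58.6
```

```bash
python3 - <<'E'
from h import *
s=env.observe(); p=s['position']; print(p,np.degrees(np.arctan2(p[1]-.0377,p[0]-.6053)),np.abs(s['qd']).max(),s['gripper_force'])
E
```

```text
[0.55278689 0.1223793  0.15288936] 121.80474864996259 0.0021107534455816744 58.6337023973465
```

The chord from the joint-0 start gives 120° and the circle fit gives 121.8°. I'll add a millimetre to sit midway, then hand in.

Scaled: 0.0012 m / 0.2 = 0.006, -0.0006 m / 0.2 = -0.003.

Request:
step_hand(
  motion={"tx":[0.006, 0, 0, 0, 0, 0, 0, 0], "ty":[-0.003, 0, 0, 0, 0, 0, 0, 0], "tz":[0, 0, 0, 0, 0, 0, 0, 0], "rz":[0, 0, 0, 0, 0, 0, 0, 0], "finger_gap":[0, 0, 0, 0, 0, 0, 0, 0]},
)

```text
time_s: 14.07
position: [0.552, 0.1219, 0.1529]
tcp_rot: [-0.041, 0.999, -0.004, 0.007]
contact_force: [13.6, -9.3, -5.2]
width: 0.116
gripper_force: 58.6
```

```bash
python3 -c "
from bench import job
print(job.job_done())"
```

```text
the job is handed in; nothing more can be done
None
```

I handed the job in at about 14 s with the lever down, the carriage pressed against its end stop and the tiller pin held near 122°, which should centre the boss; no verdict came back, and my angle estimates differed by about 2° against a tolerance of about 3.3°.

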